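# Slide the tablet organiser under the low shelf riser

## Robot

A 6-joint arm with a two-finger parallel gripper is mounted at the origin on the work surface. World frame = base frame: x ahead of the robot, y to its left, z up, the work surface at z = 0. Lengths are in mm, angles in degrees, forces in N, time in s.
With the tool pointing down it reaches from about 275 to 825 mm from the base axis. Payload 4.9 kg.
Tool frame: the origin (TCP) lies at the very end of the fingers, on their centre line; the grasp point (between the pads) lies 19 mm behind it (env.grip_point_offset is the distance from the TCP to the grasp point, in mm); z points along the fingers, x is the direction in which the jaws open and shut, and the axes are right-handed (so a half turn about z gives the same grasp; the last joint's range is limited). The gripper opens to 85 mm and grips with 20 to 120 N. Pads are 22 mm wide; open, the fingers measure 114 mm over their backs; the gripper's body (76 mm by 85 mm) begins 54 mm behind the grasp point. The pads swing forward as they close: fully open they stand 13 mm farther back than shut.
Start: joints at [-80.283, 18.69, -11.035, 60.275, 0, 82.311], TCP at [164.543, -524.828, 231.281] pointing down, gripper open.
Joint ranges: [-152.03, 152.03], [-55.5, 102.48], [-74.3, 77.21], [-110.64, 120.58], [-84.22, 78.4], [-180, 180]. Speed limits (degrees/s): [147.25, 147.25, 180, 180, 180, 180].

## Interface

Orientations are given as [roll, pitch, yaw] about the fixed x, y, z axes, in that order (R = Rz(yaw) Ry(pitch) Rx(roll)).
In Python, from plant import status, snapshot, get_calibration, close_job, look_for, outline_of, spot_point, env gives the robot as it stands.
- The arm moves only by the tool drive_tool, never from a script. Its argument "rows" is text: rows parted by semicolons, each of 4 numbers parted by spaces: the shift along the world's x, y, z in mm, then the turn about the world's z in degrees. A call has 1 to 8 rows; each row is the pose to reach, as a shift and turn from the pose commanded when the call began; what a row does not reach only later rows make up. A row lasts 1/12 s, in which the tool goes at most 41.7 mm and 7.16 degrees, less where a joint would pass 70% of its speed; a pose out of reach is approached as far as the arm can. A call with a gripper value outside its range is refused whole. "grip" is the gripper command: -1 is fully open, 1 is shut, values between are in proportion, set as the call begins (left out, the last holds). The fingers move at their own pace and stop on an object; "squeeze" is the grip in N (left out, the last holds). Time passes only in rows, so rows that repeat a pose let the fingers close. It gives the time, the measured TCP pose, the force and the opening at its end, in the units of the state.
- status.read_state(): the state, without advancing time (a new reading comes with each control period).
- snapshot(name): name is "side" or "top"; returns (picture, depth): 480x640x3 uint8, red, green, blue; 480x640 float32, mm along the optical axis (not along the pixel's ray), 0 where there is no reading.
- get_calibration(name): a dict with "fx", "fy", "cx", "cy" (pixels), "rvec" (rotation vector, rad) and "tvec" (3), from world to camera coordinates, as OpenCV has them. Camera axes: x right, y down, z forward; pixel columns grow to the right and rows downward; lengths in mm; the calibration is good to about 2 mm. A picture is of the moment at which its call begins. get_calibration takes no time and is no camera call.
- close_job(): hands the job in, once; it reports no verdict.
Trained networks look in the newest picture that a camera, given by its name, has taken for a name from the list of things; names that differ only in an ending like _2 or _b are one class to them, and where a whole thing is asked for, a point or a joint stands for the part that bears it (a point fixed in the world has none). Each returns a list of dicts, best first, with "score" (0 to 1); they miss things now and then, are a little off and sometimes report something else, mostly with a low value. They report only what shows in the picture. A call takes as long as a camera call.
- look_for(camera, target): "centre" ([column, row] in pixels, amid what is visible of it).
- outline_of(camera, target): "pixels" (480x640 bool, what is visible of it) and "centre" ([column, row] in pixels, amid what is visible of it).
- spot_point(camera, target): "centre" ([column, row] in pixels: a listed point, or the origin of a listed thing).
The state is a dict: "clock": time; "qpos": joint angles; "qd": joint speeds; "tau": joint torques, N m; "ee_pos": TCP position; "eef_rot": TCP orientation; "force": force on the tool from outside, world axes, zero at the start; "wrist_torque": the same for the moment, N m; "finger_gap": finger opening in mm.
Only numpy, scipy, OpenCV 4.12 (cv2) and the standard library are available. Lean on these libraries where they do the work, as an engineer would, in place of code of your own. Each camera call takes 0.05 s, during which the arm holds its last target.

## Task

Push the flat weekly tablet organiser along the bench with the fingertips, in under the low white shelf riser through its orange-edged front, until it is fully home and square against the stop inside. Keep it flat on the bench all the way: do not lift, carry or tip it, and do not disturb the two bottles on the riser or the jar and the carton beside it.

Things in the scene. Friction and masses are not known exactly. Their poses are not given: they have to be found in the camera images.
- organiser: Loose flat weekly tablet organiser, a blue block with 7 x 3 small closed lids (rows yellow, white, green) and a flat top: 110 mm along its x, 160 mm along its y, 26 mm high, about 0.2 to 0.4 kg, too wide to grip. Origin at the centre of its underside; its yellow row is on its -x side, the long face to push.
- riser: Fixed low white shelf riser, open at the front (orange edge strip). Origin on the bench under the middle of its front edge; +x runs inwards (push direction), y across. Top board x 0 to 180 mm, 206 mm wide, underside 32 mm, top 44 mm above the bench; 12 mm side walls leave an opening from y -91 to +91 mm. The organiser starts in front of it, shifted sideways up to 60 mm, turned up to 20 degrees.
- riser_stop (a point): Middle of the near face of the fixed grey stop rail inside the riser, at bench height, 88 mm behind the front edge (riser x = 88 mm); rail 22 mm high, right across the opening. Fully home, the organiser's far long face touches the rail: its origin is then at riser x = 33 mm and its near face still sticks out 22 mm in front of the front edge.
- bottle_left: White medicine bottle with orange cap, 54 mm across, 105 mm high, loose on top of the riser, centred 100 to 125 mm behind its front edge, left (+y). Origin at the centre of its underside. Leave alone.
- bottle_right: The same kind of bottle, right (-y) on the riser. Origin at the centre of its underside. Leave alone.
- pill_jar: Amber jar with white lid, 48 mm across, 75 mm high, loose on the bench beside the riser. Origin at the centre of its underside. Leave alone.
- carton: Standing white carton with a green band, 45 x 60 x 85 mm high, loose on the bench beside the riser. Origin at the centre of its underside. Leave alone.

How it is judged:
By the outcome, as a careful person would: the job done as asked, in the order asked, and still so for the second after the job is handed in, with the robot touching nothing.
It also fails if it takes over 64 s, if anything falls off the work surface, if the arm or the gripper's body presses on something with over 40 N, if the wrist force passes 120 N, or if a joint passes its speed limit or range.

## Working session

There is one attempt and no reset: what is moved stays moved. The work goes in short steps, Python scripts to look and compute and a tool call to move; the robot and the scene stay as the last step left them, time stands still between calls to the robot, and variables do not carry over. Pictures are saved under pics/ and viewed, and the job is handed in when it is done.

Besides the shell and the picture viewer there is one more tool, called after "Call:" as a command line: name --argument value ..., lists and objects as JSON in quotes. drive_tool: Moves the arm, as the interface text tells. Its arguments: {"type":"object","properties":{"rows":{"type":"string"},"grip":{"type":"number"},"squeeze":{"type":"number"}},"required":["rows"]}

```bash
ls; mkdir -p pics; cat > h.py <<'E'
import numpy as np,cv2
from plant import *
def cal(n):
    c=get_calibration(n);K=np.array([[c['fx'],0,c['cx']],[0,c['fy'],c['cy']],[0,0,1.]])
    R,_=cv2.Rodrigues(np.array(c['rvec'],float));t=np.array(c['tvec'],float).ravel();return K,R,t
def ray(n,p,z):
    K,R,t=cal(n);d=R.T@np.linalg.inv(K)@np.array([p[0],p[1],1.]);o=-R.T@t
    return o+d*(z-o[2])/d[2]
def cloud(n,depth):
    K,R,t=cal(n);v,u=np.mgrid[:480,:640];P=np.stack([(u-K[0,2])/K[0,0]*depth,(v-K[1,2])/K[1,1]*depth,depth],-1)
    return (P-t)@R
def proj(n,X):
    K,R,t=cal(n);p=(R@np.asarray(X,float).T).T+t;p=p@K.T;return p[:,:2]/p[:,2:]
def save(n,f):
    im,d=snapshot(n);cv2.imwrite('pics/'+f,im[:,:,::-1]);return im,d
E
python3 - <<'E'
from h import *
for n in('top','side'):
    im,d=save(n,n+'0.png');np.save(n+'0.npy',d)
    K,R,t=cal(n);print(n,-R.T@t)
    for o in ['organiser','riser','riser_stop','bottle_left','bottle_right','pill_jar','carton']:
        r=spot_point(n,o)
        print(o,[(np.round(x['centre']),round(x['score'],2),np.round(ray(n,x['centre'],44 if 'bottle' in o else 0))) for x in r[:2]])
print(status.read_state())
E
```

```text
pics
top [542.78034538  23.62633423 824.37075214]
organiser [(array([321., 325.]), 0.95, array([504.,  54.,   0.]))]
riser [(array([341., 258.]), 0.58, array([617.,  18.,   0.]))]
riser_stop []
bottle_left [(array([293., 198.]), 0.8, array([716.,  97.,  44.]))]
bottle_right [(array([347., 180.]), 0.74, array([745.,   6.,  44.]))]
pill_jar [(array([218., 234.]), 0.74, array([664., 234.,   0.]))]
carton [(array([446., 194.]), 0.75, array([ 728., -169.,    0.])), (array([338., 257.]), 0.4, array([620.,  24.,   0.]))]
side [ 525.23355642 -465.96162881  498.72541815]
organiser [(array([221., 278.]), 0.81, array([496.,  51.,   0.]))]
riser [(array([305., 274.]), 0.83, array([622.,  26.,   0.]))]
riser_stop []
bottle_left [(array([347., 215.]), 0.8, array([711.,  97.,  44.]))]
bottle_right [(array([392., 246.]), 0.59, array([753.,   6.,  44.]))]
pill_jar [(array([299., 192.]), 0.72, array([662., 247.,  -0.]))]
carton [(array([413., 367.]), 0.76, array([ 717., -172.,    0.]))]
{'clock': 0.8, 'qpos': array([-8.02824544e+01,  1.86867058e+01, -1.10341216e+01,  6.02723241e+01,
       -4.87796970e-04,  8.23119783e+01]), 'qd': array([ 0.00258142,  0.02752757,  0.0891662 , -0.08958632, -0.05553801,
       -0.14196853]), 'tau': array([ 8.99528891e-05, -4.43272877e+01,  2.62745994e+01,  6.89537646e-04,
       -7.33753359e-05,  1.01283283e-05]), 'ee_pos': array([ 164.55042317, -524.8614758 ,  231.3180067 ]), 'eef_rot': array([ 1.79998600e+02, -6.72158978e-03, -7.25944327e+01]), 'force': array([-0.58614788, -0.14732756,  0.39440675]), 'wrist_torque': array([-0.02399592,  0.0018675 , -0.01454805]), 'finger_gap': 85.55247666890894}
```

View pics/top0.png

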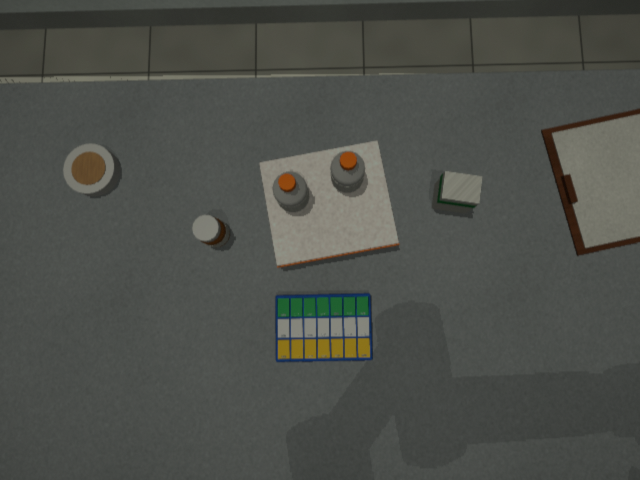

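View pics/side0.png

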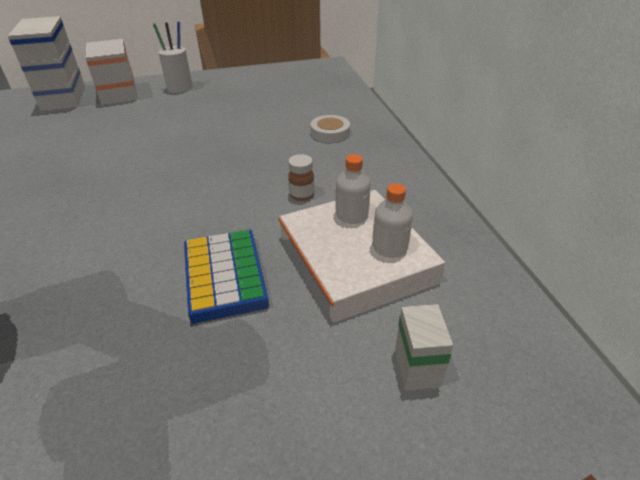

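Top view: organiser corners are at about (275,295), (371,294), (372,360), (276,361). The riser front edge runs (278,267) to (397,246). I'll fit both precisely.

```bash
cat >> h.py <<'E'
def quad(n,mask,z):
    c=max(cv2.findContours(mask.astype(np.uint8),cv2.RETR_EXTERNAL,cv2.CHAIN_APPROX_NONE)[0],key=cv2.contourArea)[:,0]
    c=cv2.convexHull(c)[:,0]
    W=np.array([ray(n,p,z)[:2] for p in c.astype(float)],np.float32)
    r=cv2.minAreaRect(W);return r,cv2.boxPoints(r)
def orgmask(im,n='top'):
    # colour segmentation of organiser
    hsv=cv2.cvtColor(im,cv2.COLOR_RGB2HSV);return hsv
E
python3 - <<'E'
from h import *
for n in('top','side'):
    im,d=snapshot(n);C=cloud(n,d)
    for o,z in (('organiser',26),('riser',44)):
        r=outline_of(n,o)
        if not r: print(n,o,'none');continue
        m=r[0]['pixels'];q,b=quad(n,m,z)
        X=C[m&(d>0)]
        zz=X[:,2]; top=X[abs(zz-z)<4]
        print(n,o,r[0]['score'],'rect',np.round(q[0],1),np.round(q[1],1),round(q[2],2),'\n',np.round(b,1).tolist(),'zmed top',np.median(top[:,2]),len(top), 'hist',np.percentile(zz,[5,50,95]).round(1))
        q2=cv2.minAreaRect(top[:,:2].astype(np.float32)); print('  depth rect',np.round(q2[0],1),np.round(q2[1],1),round(q2[2],2))
E
```

```text
top organiser 0.77 rect [501.8  51.1] [108.7 159.6] 0.66 
 [[446.5, 130.1999969482422], [448.3999938964844, -29.299999237060547], [557.0, -28.100000381469727], [555.2000122070312, 131.5]] zmed top 25.011563718110676 5837 hist [21.5 24.9 27.4]
  depth rect [501.6  50.4] [109.1 158.5] 0.65
top riser 0.63 rect [707.3  39.2] [184.9 208.3] 9.53 
 [[598.7999877929688, 126.5], [633.2999877929688, -78.80000305175781], [815.7000122070312, -48.20000076293945], [781.2000122070312, 157.1999969482422]] zmed top 43.353098616561766 10618 hist [40.8 43.3 45.7]
  depth rect [708.3  39.2] [182.3 206.1] 9.78
side organiser 0.73 rect [ 732.6 -157.8] [125.6  72.6] 78.62 
 [[684.7000122070312, -212.1999969482422], [755.7999877929688, -226.5], [780.5999755859375, -103.4000015258789], [709.5, -89.0999984741211]] zmed top 25.893860770712447 209 hist [10.  73.8 86. ]
  depth rect [ 704.8 -184.2] [35.8 71. ] 29.13
side riser 0.82 rect [705.1  23. ] [197.8 239.2] 10.06 
 [[586.7999877929688, 123.5], [628.5, -112.0999984741211], [823.2999877929688, -77.5], [781.5999755859375, 158.0]] zmed top 44.30819784274275 8220 hist [ 8.5 44.  45.6]
  depth rect [708.4  39.7] [183. 209.] 9.67
```

Both cameras agree on the following:
- **Riser:** yaw about 9.7°, front-edge middle about (619.6, 24.2).
- **Organiser:** centre about (501.7, 50.8), yaw about 0.65°. In the riser frame that is x −112, y +46, turned −9°.

Plan:
1. Half-open the fingers and set the jaws along the riser's x.
2. Push the organiser's +y side along the riser's −y, which squares and centres it.
3. Push the yellow face in until it is home.

Call:
drive_tool --rows "15 32 0 4; 30 64 0 8; 47 100 0 14; 64 136 0 20; 81 172 0 26; 98 208 0 32; 115 244 0 38; 132 280 0 44" --grip -0.18

```text
clock: 1.77
ee_pos: [296.9, -243.1, 231.5]
eef_rot: [180.0, -0.0, -28.3]
force: [1.6, -0.3, -0.5]
finger_gap: 50.6
```

Call:
drive_tool --rows "17 36 0 5; 34 72 0 10; 51 108 0 15; 68 144 0 20; 85 180 0 25; 102 216 0 30; 119 252 0 35; 136 288 0 38.3"

```text
clock: 2.43
ee_pos: [433.1, 45.3, 231.6]
eef_rot: [180.0, -0.1, 10.0]
force: [2.1, -0.6, 0.8]
finger_gap: 50.6
```

Call:
drive_tool --rows "14 31 0 0; 28 62 0 0; 42 93 0 0; 56 124 0 0; 56 124 -30 0; 56 124 -65 0; 56 124 -100 0; 56 124 -130 0"

```text
clock: 3.1
ee_pos: [488.0, 167.5, 99.5]
eef_rot: [180.0, 0.0, 9.8]
force: [0.6, -0.3, -0.2]
finger_gap: 50.4
```

Call:
drive_tool --rows "0 0 -25 0; 0 0 -50 0; 0 0 -65 0; 0 0 -78 0; 0 0 -86 0; 0 0 -91 0; 0 0 -93 0; 0 0 -93 0"

```text
clock: 3.77
ee_pos: [488.8, 167.2, 8.4]
eef_rot: [180.0, -0.0, 9.7]
force: [0.4, -0.0, -0.3]
finger_gap: 50.3
```

```bash
python3 - <<'E'
from h import *
for n in('top','side'): save(n,n+'1.png')
print(status.read_state())
E
```

```text
{'clock': 3.8667, 'qpos': array([ 1.06954276e+01,  3.02880018e+01, -3.10829608e+01,  2.85502597e+01,
        3.42900562e-03,  9.09896750e+01]), 'qd': array([ 0.0521888 , -0.38473517,  0.05087829, -0.06471732, -0.03462197,
       -0.02632289]), 'tau': array([-7.15979681e-03, -4.53847361e+01,  1.72035992e+01, -1.15866311e-03,
       -3.92653774e-04,  2.89597743e-06]), 'ee_pos': array([489.23150271, 167.32052037,   9.0196672 ]), 'eef_rot': array([-1.79995211e+02, -7.87067083e-02,  9.70575166e+00]), 'force': array([-0.02509703,  0.45650235,  0.54880301]), 'wrist_torque': array([-0.02801902,  0.00284966,  0.05004031]), 'finger_gap': 50.24194955390811}
```

View pics/top1.png

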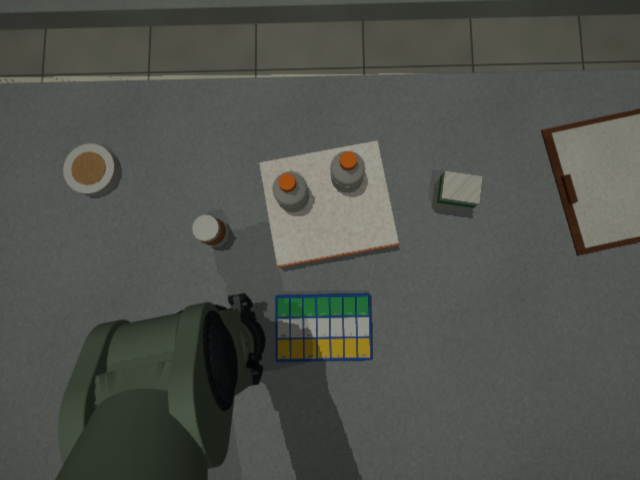

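View pics/side1.png

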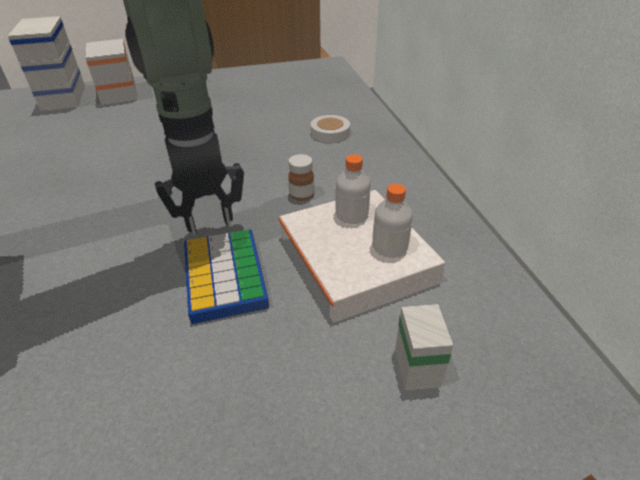

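The fingers stand clear behind the +y side face. Pushing along riser −y in small steps.

Call:
drive_tool --rows "0.8 -4.9 0 0; 1.6 -9.9 0 0; 2.4 -14 0 0; 3 -17.8 0 0; 3.6 -21.5 0 0; 4.3 -25.2 0 0; 4.9 -29 0 0; 5.5 -32.5 0 0"

```text
clock: 4.53
ee_pos: [493.9, 134.7, 8.4]
eef_rot: [-179.9, 0.0, 9.7]
force: [-0.9, 3.1, 3.1]
finger_gap: 50.4
```

Call:
drive_tool --rows "0.7 -4 0 0; 1.4 -8 0 0; 2 -12 0 0; 2.7 -16 0 0; 3.4 -20 0 0; 4.1 -24 0 0; 4.7 -27.5 0 0; 4.9 -29 0 0"

```text
clock: 5.2
ee_pos: [499.0, 105.0, 8.2]
eef_rot: [180.0, 0.0, 9.7]
force: [-1.3, 3.1, 2.6]
finger_gap: 50.3
```

```bash
cat >> h.py <<'E'
RO=np.array([619.6,24.2]);RY=np.deg2rad(9.66)
U=np.array([np.cos(RY),np.sin(RY)]);V=np.array([-U[1],U[0]])
def toR(p): p=np.asarray(p)[:2]-RO;return np.array([p@U,p@V])
def colmask(im):
    h=cv2.cvtColor(im,cv2.COLOR_RGB2HSV);H,S,Vv=cv2.split(h)
    return H,S,Vv
E
python3 - <<'E'
from h import *
for n in('top','side'):
    im,d=save(n,n+'2.png');C=cloud(n,d)
    r=outline_of(n,'organiser')
    for x in r[:2]:
        m=x['pixels'];X=C[m&(d>0)];t=X[abs(X[:,2]-26)<4]
        q=cv2.minAreaRect(t[:,:2].astype(np.float32));print(n,round(x['score'],2),q,'R',toR(q[0]), quad(n,m,26)[0])
s=status.read_state();print(s['ee_pos'],toR(s['ee_pos']),s['force'],s['clock'])
E
```

```text
top 0.69 ((517.618408203125, 12.160133361816406), (109.24588775634766, 157.1627197265625), 7.364391326904297) R [-102.55588411    5.24348059] ((517.7605590820312, 12.079452514648438), (109.22516632080078, 156.972412109375), 7.312040328979492)
side 0.71 ((517.712890625, 12.277763366699219), (109.1677474975586, 161.09458923339844), 7.150498867034912) R [-102.44300291    5.34358844] ((518.6085815429688, 2.4913101196289062), (110.17764282226562, 176.20982360839844), 6.984895706176758)
side 0.33 ((660.8505859375, 223.7439422607422), (24.39825439453125, 48.36884307861328), 74.89352416992188) R [ 74.14939848 189.79268278] ((669.4387817382812, 261.6546936035156), (161.8125, 48.81013870239258), 78.57186126708984)
[499.14875099 105.01681958   8.15972237] [-105.18219517   99.88276895] [ 1.02018981 -0.29898957 -1.31440813] 5.4
```

View pics/top2.png

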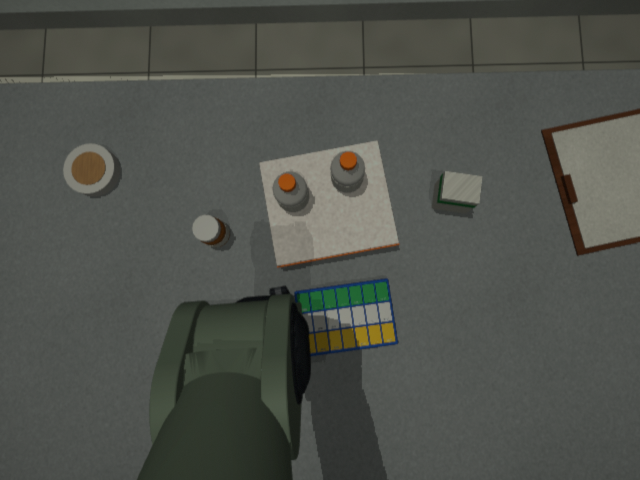

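View pics/side2.png

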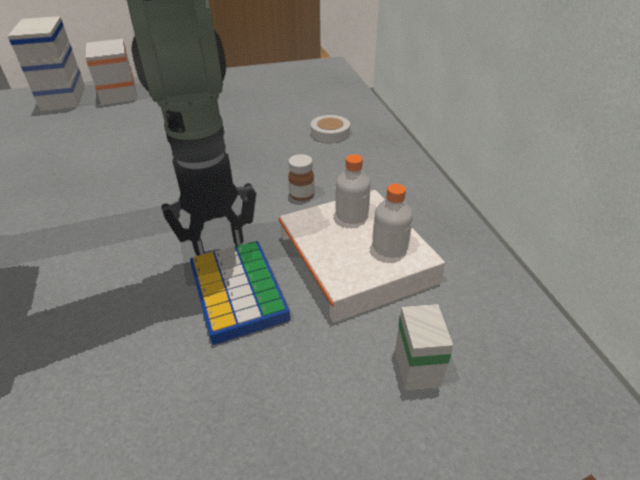

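The organiser is now at riser (−102.5, +5.3) and about −2.4° from square. Both views agree. Pushing another 6 mm or so.

Call:
drive_tool --rows "0.3 -2 0 0; 0.6 -4 0 0; 0.9 -5.5 0 0; 1 -6 0 0; 1 -6 0 0; 1 -6 0 0"

```text
clock: 5.9
ee_pos: [499.9, 99.4, 8.2]
eef_rot: [180.0, 0.0, 9.7]
force: [-0.8, 1.0, -0.3]
finger_gap: 50.6
```

```bash
cat >> h.py <<'E'
def org():
  for n in('top','side'):
    im,d=snapshot(n);C=cloud(n,d)
    for x in outline_of(n,'organiser')[:1]:
        m=x['pixels'];X=C[m&(d>0)];t=X[abs(X[:,2]-26)<4]
        q=cv2.minAreaRect(t[:,:2].astype(np.float32));print(n,round(x['score'],2),np.round(q[0],1),np.round(q[1],1),'yaw',round(q[2],2),'R',toR(q[0]).round(1))
  s=status.read_state();print(s['ee_pos'].round(1),toR(s['ee_pos']).round(1),s['force'].round(1),s['clock'])
E
python3 - <<'E'
from h import *
org()
E
```

```text
top 0.96 [520.3   5.6] [109.2 154.4] yaw 8.7 R [-101.    -1.7]
side 0.58 [519.9   8.2] [109.6 161. ] yaw 8.4 R [-101.     0.9]
[500.2  99.5   8.3] [-105.1   94.3] [-0.9  0.8  0.3] 6.1
```

Squared to within about 1° and centred to within about 1 mm. Now moving to behind the yellow face and turning 90°.

Call:
drive_tool --rows "-2 12 0 0; -4 25 0 0; -4 25 25 0; -4 25 55 0; -4 25 80 0; -14 5 80 7; -24 -15 80 14; -34 -35 80 21" --grip -0.4

```text
clock: 6.77
ee_pos: [466.2, 65.0, 89.1]
eef_rot: [179.9, -0.1, 31.2]
force: [-0.1, 0.1, -0.3]
finger_gap: 59.7
```

Call:
drive_tool --rows "-10 -20 0 7; -20 -40 0 14; -30 -60 0 21; -34 -72 0 28; -34 -72 0 35; -34 -72 0 42; -34 -72 0 49; -34 -72 0 56"

```text
clock: 7.43
ee_pos: [432.2, -7.0, 88.5]
eef_rot: [180.0, 0.0, 87.1]
force: [0.3, 0.1, 0.8]
finger_gap: 59.7
```

Call:
drive_tool --rows "0 0 0 7; 0 0 0 13; 0 0 -25 13; 0 0 -50 13; 0 0 -66 13; 0 0 -76 13; 0 0 -81 13; 0 0 -81 13"

```text
clock: 8.1
ee_pos: [431.3, -6.8, 6.5]
eef_rot: [-179.9, -0.0, 99.7]
force: [-0.5, -0.0, 0.0]
finger_gap: 59.6
```

```bash
python3 - <<'E'
from h import *
org()
print(status.read_state()['eef_rot'])
save('top','top3.png');save('side','side3.png')
E
```

```text
top 0.88 [520.    8.4] [109.1 159. ] yaw 8.14 R [-100.9    1.1]
side 0.77 [519.7   7.6] [109.6 160.4] yaw 8.04 R [-101.3    0.4]
[432.8  -7.3   8. ] [-189.5    0.3] [-0.3 -0.1 -0.2] 8.3
[1.79914926e+02 3.34850295e-02 9.97165505e+01]
```

View pics/side3.png

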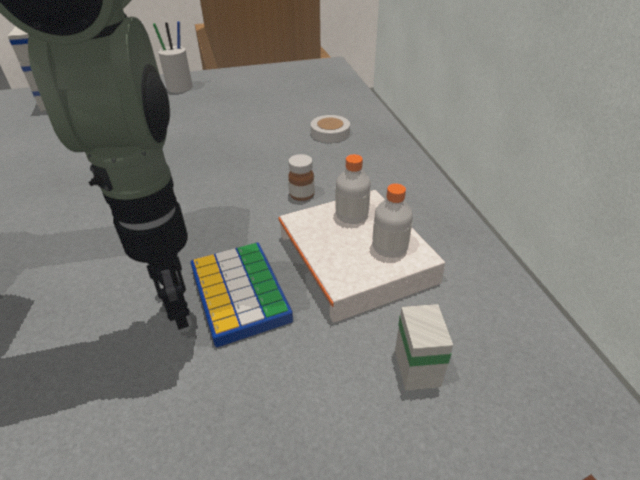

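View pics/top3.png

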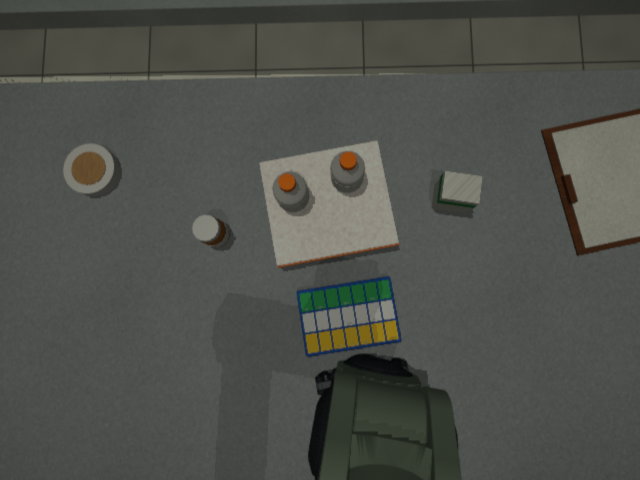

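The organiser is centred (riser y about +0.7, yaw about −1.5°), with the fingers behind the yellow face. Pushing inwards.

Call:
drive_tool --rows "4.9 0.8 0 0; 9.9 1.7 0 0; 14.8 2.5 0 0; 18.7 3.2 0 0; 22.7 3.9 0 0; 26.6 4.5 0 0; 31.5 5.4 0 0; 36.5 6.2 0 0"

```text
clock: 9.07
ee_pos: [468.0, -0.9, 7.0]
eef_rot: [-179.9, -0.0, 99.7]
force: [-0.5, -0.2, -0.8]
finger_gap: 59.6
```

Call:
drive_tool --rows "4.9 0.8 0 0; 9.9 1.7 0 0; 14.8 2.5 0 0; 19.7 3.4 0 0; 24.6 4.2 0 0; 29.6 5 0 0; 33.5 5.7 0 0; 35.5 6 0 0"

```text
clock: 9.73
ee_pos: [504.8, 4.9, 7.3]
eef_rot: [180.0, 0.0, 99.7]
force: [-2.2, -0.7, 0.4]
finger_gap: 59.6
```

```bash
python3 - <<'E'
from h import *
org()
save('top','top4.png');save('side','side4.png')
E
```

```text
top 0.62 [579.2  19.6] [ 82.1 158.6] yaw 9.36 R [-40.6   2.2]
[504.4   4.9   7.5] [-116.8    0.3] [0.3 0.6 0.3] 9.9333
```

View pics/side4.png

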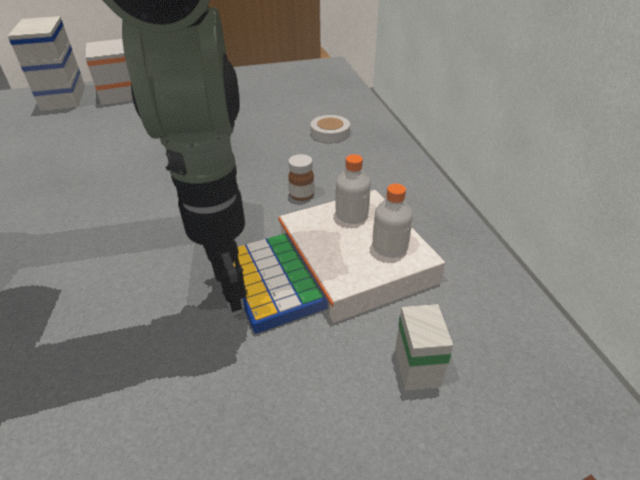

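View pics/top4.png

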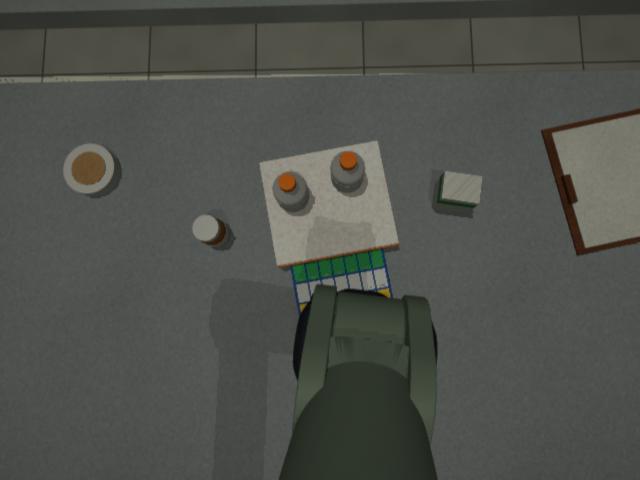

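Entering centred, with about 12 px and 11 px of margin left and right at the front edge. Continuing, slower near the stop.

Call:
drive_tool --rows "4.9 0.8 0 0; 9.9 1.7 0 0; 14.8 2.5 0 0; 19.7 3.4 0 0; 24.6 4.2 0 0; 29.6 5 0 0; 34.5 5.9 0 0; 39.4 6.7 0 0"

```text
clock: 10.7
ee_pos: [543.8, 11.7, 7.2]
eef_rot: [-180.0, -0.0, 99.7]
force: [-2.0, 0.4, -1.3]
finger_gap: 59.6
```

Call:
drive_tool --rows "4.9 0.8 0 0; 9.9 1.7 0 0; 14.8 2.5 0 0; 19.7 3.4 0 0; 24.6 4.2 0 0; 28.6 4.9 0 0; 31.5 5.4 0 0; 33.5 5.7 0 0"

```text
clock: 11.37
ee_pos: [577.2, 17.3, 7.3]
eef_rot: [-180.0, 0.0, 99.7]
force: [-2.9, -0.4, 1.6]
finger_gap: 59.7
```

```bash
python3 - <<'E'
from h import *
s=status.read_state();print(s['ee_pos'].round(1),toR(s['ee_pos']).round(1),s['force'].round(1),s['clock'])
save('side','side5.png');save('top','top5.png')
E
```

```text
[577.2  17.3   7.3] [-43.    0.3] [-2.9 -0.4  1.6] 11.3667
```

View pics/side5.png

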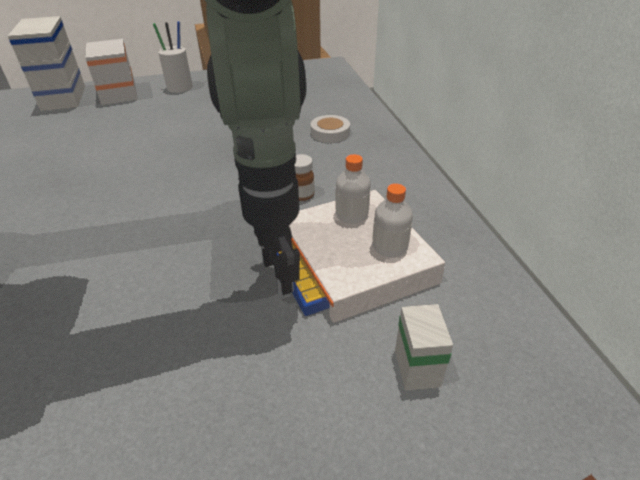

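Force is still only sliding friction (about 3 N), with roughly 9 mm left. Going in 1 mm per row and watching the force.

Call:
drive_tool --rows "1 0.2 0 0; 2 0.3 0 0; 3 0.5 0 0; 4 0.7 0 0; 5 0.9 0 0; 5.5 1 0 0"

```text
clock: 11.97
ee_pos: [582.4, 18.3, 7.3]
eef_rot: [180.0, -0.0, 99.7]
force: [-3.4, -1.0, 2.4]
finger_gap: 59.1
```

Call:
drive_tool --rows "0.5 0.1 0 0; 1 0.2 0 0; 1.5 0.3 0 0; 2 0.3 0 0"

```text
clock: 12.3
ee_pos: [584.3, 18.6, 7.3]
eef_rot: [-180.0, -0.0, 99.7]
force: [-4.0, -0.3, 4.1]
finger_gap: 59.8
```

Call:
drive_tool --rows "0.5 0.1 0 0; 1 0.2 0 0; 1.5 0.3 0 0; 2 0.3 0 0"

```text
clock: 12.63
ee_pos: [586.4, 18.9, 7.3]
eef_rot: [-180.0, -0.0, 99.7]
force: [-3.9, 0.2, 4.0]
finger_gap: 59.9
```

Call:
drive_tool --rows "0.5 0.1 0 0; 1 0.2 0 0"

```text
clock: 12.8
ee_pos: [587.0, 19.0, 7.2]
eef_rot: [-180.0, 0.0, 99.7]
force: [-4.6, -0.9, 4.9]
finger_gap: 59.6
```

Call:
drive_tool --rows "0.5 0.1 0 0; 1 0.2 0 0"

```text
clock: 12.97
ee_pos: [587.1, 19.1, 7.1]
eef_rot: [-179.9, 0.0, 99.7]
force: [-7.0, -2.3, 6.5]
finger_gap: 59.6
```

Call:
drive_tool --rows "0.5 0.1 0 0; 1 0.2 0 0"

```text
clock: 13.13
ee_pos: [587.1, 19.1, 7.0]
eef_rot: [-179.7, 0.0, 99.7]
force: [-9.3, -2.9, 9.0]
finger_gap: 59.2
```

```bash
python3 - <<'E'
from h import *
s=status.read_state();print(s['ee_pos'].round(1),toR(s['ee_pos']).round(1),s['force'].round(1),s['clock'])
im,d=save('side','side6.png')
c=im[200:340,220:440,::-1];cv2.imwrite('pics/side6c.png',cv2.resize(c,None,fx=3.5,fy=3.5,interpolation=cv2.INTER_CUBIC))
E
```

```text
[587.1  19.1   7. ] [-32.9   0.4] [-9.3 -2.9  9. ] 13.1333
```

View pics/side6c.png

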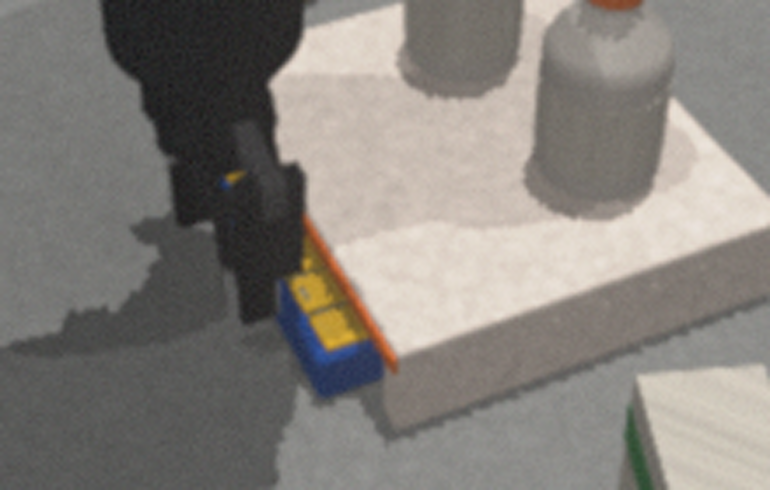

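The TCP has stopped at riser x about −33 while the force climbs, so the organiser is on the stop. One slightly firmer press to seat it square.

Call:
drive_tool --rows "0.5 0.1 0 0; 1 0.2 0 0; 1.5 0.3 0 0; 1.5 0.3 0 0; 1.5 0.3 0 0"

```text
clock: 13.6
ee_pos: [587.0, 19.1, 6.9]
eef_rot: [-179.6, 0.0, 99.7]
force: [-12.7, -3.5, 10.4]
finger_gap: 59.9
```

Call:
drive_tool --rows "-1.5 -0.3 0 0; -3 -0.5 0 0; -6 -1 0 0; -12 -2 0 0; -22 -4 0 0; -35 -6 0 0; -50 -8.5 0 0; -70 -12 0 0"

```text
clock: 14.27
ee_pos: [522.4, 7.7, 7.7]
eef_rot: [179.8, 0.0, 99.7]
force: [1.1, -0.4, 0.0]
finger_gap: 59.7
```

Call:
drive_tool --rows "-20 -3 20 0; -50 -8 45 0; -80 -14 75 0; -110 -50 110 0; -125 -85 140 0; -130 -120 160 0; -130 -155 160 0; -130 -190 160 0"

```text
clock: 14.93
ee_pos: [392.0, -178.3, 169.8]
eef_rot: [179.7, 0.2, 99.8]
force: [1.6, -0.1, 0.4]
finger_gap: 59.5
```

Call:
drive_tool --rows "-15 -38 0 0; -30 -76 0 0; -45 -114 0 0; -60 -150 0 0; -70 -170 0 0; -70 -170 0 0"

```text
clock: 15.43
ee_pos: [320.1, -351.1, 167.4]
eef_rot: [179.9, 0.3, 99.4]
force: [0.2, -0.2, 0.6]
finger_gap: 59.7
```

```bash
python3 - <<'E'
from h import *
for n in('top','side'):
    im,d=save(n,n+'7.png');C=cloud(n,d)
    np.save(n+'7.npy',d)
    hsv=cv2.cvtColor(im,cv2.COLOR_RGB2HSV)
    for o,z in (('organiser',26),('riser',44)):
        for x in outline_of(n,o)[:1]:
            m=x['pixels'];X=C[m&(d>0)];t=X[abs(X[:,2]-z)<4]
            q=cv2.minAreaRect(t[:,:2].astype(np.float32));print(n,o,round(x['score'],2),np.round(q[0],1),np.round(q[1],1),'yaw',round(q[2],2),np.array([toR(p) for p in cv2.boxPoints(q)]).round(1).tolist())
    for o in ['bottle_left','bottle_right','pill_jar','carton','organiser']:
        r=spot_point(n,o);print(o,[(np.round(x['centre']),round(x['score'],2)) for x in r[:1]])
    y0,x0=(220,240) if n=='top' else (210,230)
    c=im[y0:y0+120,x0:x0+170,::-1];cv2.imwrite(f'pics/{n}7c.png',cv2.resize(c,None,fx=4,fy=4,interpolation=cv2.INTER_CUBIC))
s=status.read_state();print(s['ee_pos'],s['force'],s['clock'])
E
```

```text
top organiser 0.97 [608.7  24.9] [ 21.  157.5] yaw 9.77 [[-21.3, 81.2], [-21.0, -76.2], [-0.0, -76.2], [-0.3, 81.3]]
top riser 0.56 [708.3  39.2] [182.5 206. ] yaw 9.75 [[-1.4, 102.8], [-1.1, -103.3], [181.4, -103.0], [181.1, 103.0]]
bottle_left [(array([295., 196.]), 0.89)]
bottle_right [(array([346., 177.]), 0.64)]
pill_jar [(array([217., 234.]), 0.83)]
carton [(array([446., 197.]), 0.56)]
organiser []
side organiser 0.73 [610.9  23.7] [ 24.6 160. ] yaw 9.53 [[-20.8, 81.1], [-21.1, -79.0], [3.4, -79.0], [3.8, 81.0]]
side riser 0.61 [707.9  38.9] [182.2 207.3] yaw 9.91 [[-2.0, 102.9], [-1.1, -104.4], [181.1, -103.6], [180.2, 103.7]]
bottle_left [(array([350., 216.]), 0.83)]
bottle_right [(array([386., 244.]), 0.74)]
pill_jar [(array([300., 195.]), 0.93)]
carton [(array([414., 368.]), 0.91)]
organiser [(array([324., 265.]), 0.96)]
[ 321.05809365 -346.03933848  166.90745788] [-0.2954409  -0.77491258  0.50763992] 16.2333
```

View pics/top7c.png

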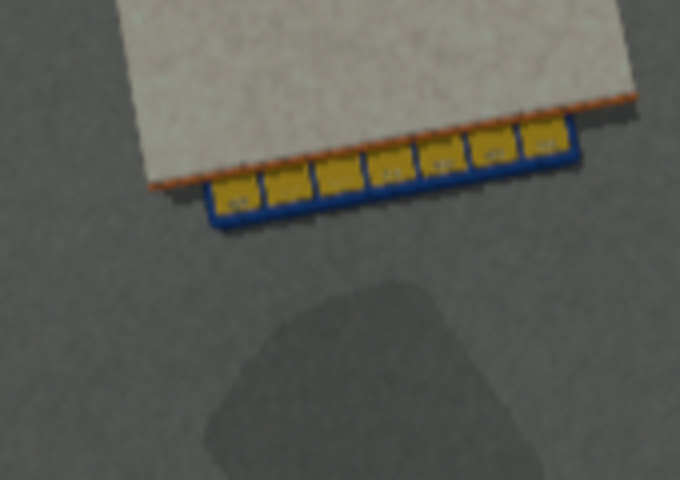

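View pics/side7c.png

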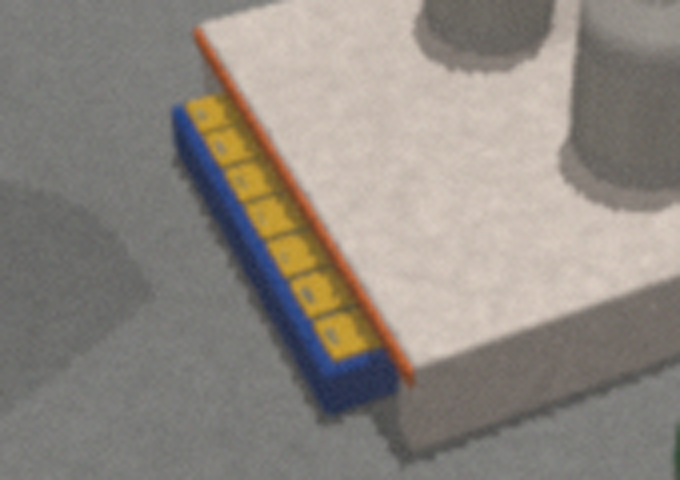

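View pics/side7.png

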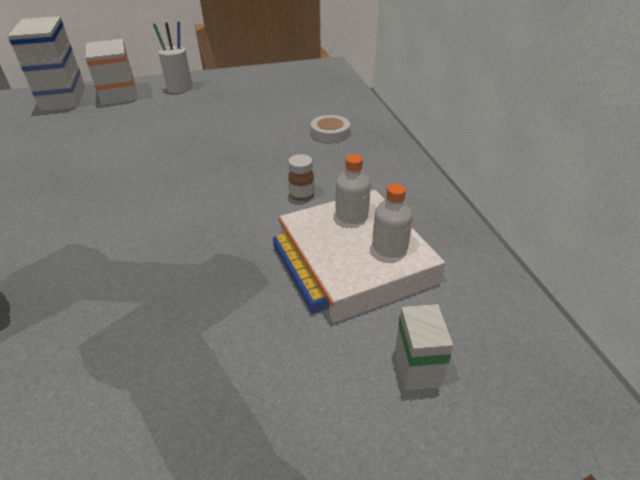

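The near face stands 21 mm proud, against 22 expected, parallel to the front edge to about 0.2°. Bottles, jar and carton look unmoved. I'll check that by differencing the first and last depth images, then hand in.

```bash
python3 - <<'E'
from h import *
for n in('top','side'):
    C0=cloud(n,np.load(n+'0.npy'));C1=cloud(n,np.load(n+'7.npy'))
    P={'bl':(714,97,44,149),'br':(748,6,44,149),'jar':(664,238,5,80),'carton':(722,-171,5,90)}
    for k,(x,y,a,b) in P.items():
        r=[]
        for C in(C0,C1):
            m=(np.hypot(C[...,0]-x,C[...,1]-y)<55)&(C[...,2]>a+8)&(C[...,2]<b+8);r.append(C[m].mean(0))
        print(n,k,(r[1]-r[0]).round(2))
print(close_job())
E
```

```text
top bl [-0.02  0.01 -0.1 ]
top br [0.01 0.03 0.02]
top jar [ 0.09  0.01 -0.04]
top carton [ 0.01  0.02 -0.03]
side bl [ 0.03 -0.   -0.03]
side br [-0.03  0.06  0.23]
side jar [-0.05 -0.07  0.2 ]
side carton [-0.    0.05  0.05]
the job is handed in; nothing more can be done
None
```

The organiser is fully home and square against the stop, and I handed the job in at about 16 s of the 64 s allowed. I pushed its side with half-open fingertips to square and centre it, then pushed the yellow face straight in. It stayed on the bench the whole way.

**Final checks:**
- **Home:** at the end the fingers stopped advancing while the push force climbed to about 13 N, up from the 3–5 N of sliding. The near face stands about 21 mm in front of the front edge, against 22 mm expected; that gap is within the calibration error.
- **Square:** the organiser's yaw is within about 0.4° of the riser's in both views, and it sits about 1–2 mm off centre at most.
- **Other things:** the bottles, jar and carton moved no more than about 0.2 mm in either camera's depth images, which is noise.
- **Robot:** the arm is well clear and touching nothing.

**Misses and disagreements:**
- The networks never found the stop rail in either view, so contact with it is inferred from the force and how far the organiser sticks out.
- The side camera's first organiser outline was actually the carton, and I discarded it.
- In the last top view the network gave no origin point for the organiser, though it did outline it.

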